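Load a gel cassette into the electrophoresis tank

ROBOT

A 6-joint arm with a two-finger parallel gripper is mounted at the origin on the work surface. World frame = base frame: x ahead of the robot, y to its left, z up, the work surface at z = 0. Lengths are in m, angles in rad, forces in N, time in s.
With the tool pointing down it reaches from about 0.425 to 0.95 m from the base axis. Payload 3.5 kg.
Tool frame: the origin (TCP) lies midway between the tips of the shut fingers; the grasp point (between the pads) lies ctrl.grasp_offset behind it (ctrl.grasp_offset is the distance from the TCP to the grasp point, in m); x points along the fingers, y is the direction in which the jaws open and shut, and the axes are right-handed (so a half turn about x gives the same grasp; the last joint's range is limited). The gripper opens to 85 mm and grips with 20 to 120 N. Pads are 22 mm wide; open, the fingers measure 114 mm over their backs; the gripper's body (76 mm by 85 mm) begins 54 mm behind the grasp point. The pads swing forward as they close: fully open they stand 13 mm farther back than shut.
Start: joints at [-1.393, 0.286, 1.577, -0, 1.279, -0.15], TCP at [0.217, -0.639, 0.231] pointing down, gripper open.
Joint ranges: [-2.77, 2.77], [-0.9, 2.22], [0.21, 2.48], [-1.53, 4.67], [0.24, 2.81], [-2.84, 2.84]. Speed limits (rad/s): [2.79, 2.79, 3.14, 3.14, 3.14, 3.14].

INTERFACE

Orientations are given as a unit quaternion [x, y, z, w].
In Python, from plant import readout, read_camera, sign_off, ctrl gives the robot as it stands.
- The arm moves only by the tool drive_tool, never from a script. Its argument "steps" is a list of rows, each a list of 5 numbers: the shift along the tool's x, y, z in cm, then the turn about the tool's x in degrees, then the opening, from 0 (shut) to 1 (fully open). A call has 1 to 10 rows; each row shifts and turns the commanded pose from where the row before left it, along the tool's axes as they then stand; what a row does not reach is not made up. A row lasts 1/10 s, in which the tool goes at most 50 mm and 8.59 degrees, less where a joint would pass 70% of its speed; a pose out of reach is approached as far as the arm can. A call is refused whole if a number of a shift passes 5 or a number of a turn 8.59, either way. A call with a gripper value outside its range is refused whole. The fingers move at their own pace and stop on an object; "force" is the grip in N (left out, the last holds). Time passes only in rows, so rows that do not move let the fingers close. It gives the time, the measured TCP pose, the force and the opening at its end, in the units of the state.
- readout.get_state(): the state, without advancing time (a new reading comes with each control period).
- read_camera(name): name is "scene" or "side" or "wrist"; returns a dict with "frame" (480x640x3 uint8, red, green, blue), "vertical_fov" (degrees; the focal length in pixels is half the picture's height over the tangent of half this angle, whatever the lens; pixels are square), "cx", "cy" (the principal point, pixels), "eye" and "orientation" of the camera in the world. Camera axes: x right, y up, looking along -z (the intrinsics and any distortion apply to the point x, -y, -z); pixel columns grow to the right and rows downward; lengths in m; the calibration is good to about 2 mm. The wrist camera is an equidistant fisheye: a pixel r from the principal point sees the ray r / f radians off the axis. A picture is of the moment at which its call begins. There is no depth.
- sign_off(): hands the job in, once; it reports no verdict.
The state is a dict: "time": time; "qpos": joint angles; "dq": joint speeds; "joint_efforts": joint torques, N m; "eef_pos": TCP position; "tcp_rot": TCP orientation; "contact_force": force on the tool from outside, world axes, zero at the start; "wrist_torque": the same for the moment, N m; "opening": opening from 0.0 (shut) to 1.0 (fully open).
Only numpy, scipy, OpenCV 4.12 (cv2) and the standard library are available. Lean on these libraries where they do the work, as an engineer would, in place of code of your own. Each camera call takes 0.05 s, during which the arm holds its last target. There are 200 camera calls.

TASK

Set up the gel tank: take the fresh gel cassette (white, with the blue comb) out of the rack and slide it, upright and with its comb side facing the white core, down through the narrow slot between the core and the black clamp frame until it is fully home on its seat. The cassette is brittle and the module with the slot stands loosely in the tank, so find the slot by feel and do not force it. Then swing the orange locking lever all the way over the cassette's top edge, and leave the spent cassette and everything else on the bench where it is.

Things in the scene. Friction and masses are not known exactly. Their poses are not given: they have to be found in the camera images.
- cassette: Fresh gel cassette: rigid white plate 8 mm thick (its x), 100 wide (y), 100 tall (z), 60 to 98 g; origin: centre of its underside. Blue comb strip along the top of its +x face (the comb side). Grip it across its 8 mm, by the middle of its top 25 mm. Cracks if the contact forces of tank, module and lever on it add up to over 35 N (pads and strips alone make 12 to 18 N once it is in).
- spent: Used cassette of the same size and axes, grey with amber window, no comb, in the rack's other place. Leave it there (20 mm at most).
- rack: White rack fixed to the bench, 130 x 124 mm, origin at the centre of its underside. Two pockets, 11 mm wide, at x = -32 and +32 mm; floor 6 mm, walls 32 mm, end posts (y = +-54.5 mm) 46 mm above the bench. Cassettes stand in them with faces across x, the comb side of the fresh one to +x; which stands in which varies.
- tank: Gel tank fixed to the bench: clear trough, blue rim 89 mm high, x -70 to +80, y +-100 mm; origin on the bench under slot. In it stands the module (white U core, black clamp frame, slot, seat) LOOSELY: shifted as one along the tank's x by -14 to +14 mm from all positions told here (not in y, z, yaw). The shift is not measured; pushes under 60 N do not change it.
- slot (a point): Point of the tank (axes as the tank) 95 mm above its origin: middle of the slot's mouth if the module were unshifted. Slot 9.2 mm wide (x), 104 mm long (y), between the frame's inner face (-x side) and the core's strips (+x side). Frame: 12 mm deep, 112 mm wide, top at z 95 mm, inner top edge rounded 1.5 mm. End ribs with rounded tops, 94 mm high.
- core_side (a point): Point of the tank 60 mm to +x of slot; the comb side must face this way. Core: two uprights (y 33 to 56 and -33 to -56 mm), tops at z 125 mm, so 30 mm above the frame, with green strips facing -x: a cassette whose underside is between these heights can be brought to +x against them, then slid down. Between the uprights all is below 96 mm.
- seat (a point): Point of the tank 25 mm above its origin: middle of the seat (unshifted), a rubber strip that gives about 1 mm per 4 N. Home: the cassette's origin is at this height and its top edge at z 125 mm, level with the uprights, 30 mm above the frame. Two spring pads (37 mm above the seat) press it to the strips: moving down past them takes 3 to 10 N of push; it does not fall home by itself.
- lever (a joint): Orange locking lever, rad: 0 leans outwards (tank +y) 0.25 from upright, 0.25 upright, 1.82 closed: level over the cassette's top edge, pointing to the tank's -y, upper side at z 135 mm, underside 2.5 mm above a homed cassette. Starts 0 to 0.25; stays where left (friction 0.06 N m). A proud cassette blocks it. Push it over from outside with shut fingers.
- lever_pivot (a point): Point of the tank on the lever's hinge line, which runs along the tank's x at y = 76, z = 131 mm. The lever is carried by the tank, so it does not share the module's shift. It is 40 mm wide (x), 7 mm thick, 52 mm long.
- lever_tip (a point): On the lever's centre line, 50 mm from its hinge, near its free end.
- buffer: White buffer bottle with a blue cap, 68 mm across, 150 mm tall, origin at the centre of its underside. A bystander: not to be moved (30 mm at most).
- beaker: Empty glass beaker, 70 mm across, 90 mm tall, origin at the centre of its underside. A bystander: not to be moved (30 mm at most).
- tipbox: Blue and grey pipette tip box, 120 x 84 x 67 mm, origin at the centre of its underside. A bystander: not to be moved (30 mm at most).
- dish_a: Lower of two stacked Petri dishes, 89 mm across, 15.5 mm high, origin at the centre of its underside. A bystander: not to be moved (30 mm at most).
- dish_b: Upper Petri dish of the stack, origin at the centre of its underside. A bystander: not to be moved (30 mm at most).
- timer: White bench timer, 62 x 62 x 18 mm, origin at the centre of its underside. A bystander: not to be moved (30 mm at most).
Things that resemble listed ones, but are neither listed nor needed, are in the scene too. Leave any purple look-alike of the cassette alone.

How it is judged:
By the outcome, as a careful person would: the job done as asked, in the order asked, and still so for the second after the job is handed in, with the robot touching nothing.
It also fails if it takes over 61 s, if anything falls off the work surface, if the arm or the gripper's body presses on something with over 40 N, if the wrist force passes 120 N, or if a joint passes its speed limit or range.

## Working session

There is one attempt and no reset: what is moved stays moved. The work goes in short steps, Python scripts to look and compute and a tool call to move; the robot and the scene stay as the last step left them, time stands still between calls to the robot, and variables do not carry over. Pictures are saved under pics/ and viewed, about 8 in all and at most 12, crops included, and the job is handed in when it is done.

Besides the shell and the picture viewer there is one more tool, called after ">>>" by a JSON object that holds its "fn" and its "kwargs", one argument or row to a line. drive_tool: Moves the arm, as the interface text tells. Its arguments: {"type":"object","properties":{"steps":{"type":"array","items":{"type":"array","items":{"type":"number"}}},"force":{"type":"number"}},"required":["steps"]}

```bash
mkdir -p pics; ls; python3 - <<'E'
from plant import readout, read_camera, ctrl
import cv2,json
print(readout.get_state()); print(ctrl.grasp_offset)
for n in ("scene","side","wrist"):
    c=read_camera(n); cv2.imwrite(f"pics/{n}0.png",c["frame"][:,:,::-1]); print(n,{k:v for k,v in c.items() if k!="frame"})
E
```

```text
pics
{'time': 0.0, 'qpos': array([-1.39298493e+00,  2.87211635e-01,  1.57817267e+00,  1.29617871e-05,
        1.27863245e+00, -1.50019599e-01]), 'dq': array([-0.00206944, -0.00120741,  0.00093942,  0.00116418, -0.00113106,
       -0.00096197]), 'joint_efforts': array([ 7.06992741e-04, -4.05976439e+01, -2.92623031e+01, -5.22754772e-05,
        5.81347893e-03, -3.92203731e-06]), 'eef_pos': array([ 0.21724329, -0.63838521,  0.2299189 ]), 'tcp_rot': array([-0.69762084, -0.11624306,  0.69763588, -0.114529  ]), 'contact_force': array([-1.72640144, -0.1984251 , -0.00701985]), 'wrist_torque': array([ 0.02864677, -0.01629137, -0.00414048]), 'opening': 1.0025914955607942}
0.0187
scene {'vertical_fov': 43.44302997722143, 'cx': 322.0649606878344, 'cy': 241.38838555643693, 'eye': array([ 1.40494963, -0.00282586,  1.00829714]), 'orientation': array([0.25707987, 0.25637241, 0.67032843, 0.64718076])}
side {'vertical_fov': 43.3422653806396, 'cx': 325.026931868587, 'cy': 241.21196345534239, 'eye': array([0.35762263, 1.04988627, 0.84180503]), 'orientation': array([-0.06058246,  0.47021629,  0.87491574, -0.09873627])}
wrist {'vertical_fov': 65.70646984690485, 'cx': 318.18909921468236, 'cy': 245.23979173169252, 'eye': array([ 0.29453309, -0.61250816,  0.37282763]), 'orientation': array([-0.13195467,  0.09504829, -0.57452138,  0.80217141])}
```

View pics/scene0.png

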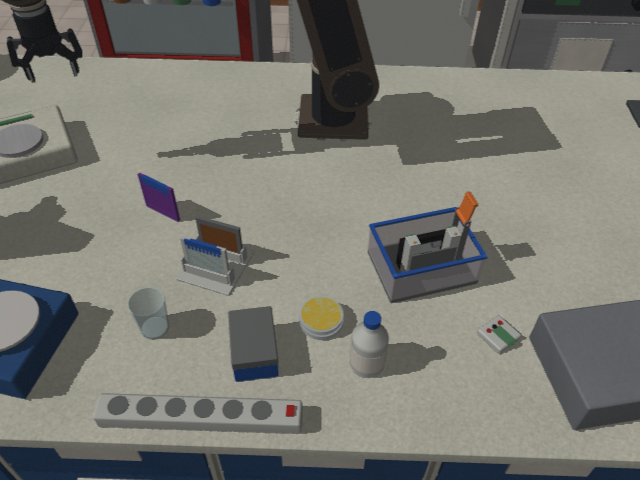

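View pics/side0.png

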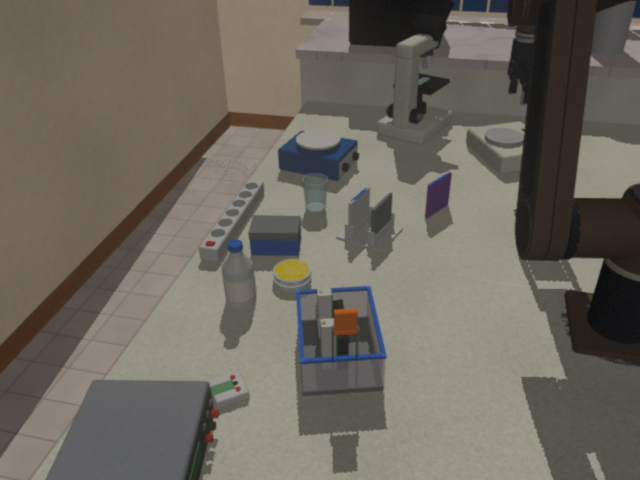

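The scene view shows the rack with the fresh cassette (comb towards the camera, about 205,255) and the spent one behind it (220,238). The tank is at about (427,250), with the lever at (467,208). The purple look-alike is at (158,197). Next I'll measure these.

```bash
cat > h.py <<'E'
import numpy as np, cv2
from scipy.spatial.transform import Rotation as R
from plant import readout, read_camera, ctrl
def ray(c,u,v):
    f=240/np.tan(np.radians(c["vertical_fov"])/2)
    x,y=(u-c["cx"])/f,(v-c["cy"])/f
    if c.get("fish"):
        t=np.hypot(x,y); s=np.sin(t)/max(t,1e-9); d=np.array([x*s,-y*s,-np.cos(t)])
    else: d=np.array([x,-y,-1])
    return c["eye"],R.from_quat(c["orientation"]).apply(d/np.linalg.norm(d))
def onz(c,u,v,z):
    e,d=ray(c,u,v); return e+d*(z-e[2])/d[2]
def tri(*cs):
    A=np.zeros((3,3));b=np.zeros(3)
    for c,u,v in cs:
        e,d=ray(c,u,v);P=np.eye(3)-np.outer(d,d);A+=P;b+=P@e
    return np.linalg.solve(A,b)
def proj(c,p):
    f=240/np.tan(np.radians(c["vertical_fov"])/2)
    q=R.from_quat(c["orientation"]).inv().apply(np.asarray(p)-c["eye"])*[1,-1,-1]
    r=np.hypot(q[0],q[1])
    k=np.arctan2(r,q[2])/r if c.get("fish") else 1/q[2]
    return np.array([c["cx"]+f*q[0]*k,c["cy"]+f*q[1]*k])
def cam(n):
    c=read_camera(n); c["fish"]=n=="wrist"; return c
def blue(fr):
    h=cv2.cvtColor(fr,cv2.COLOR_RGB2HSV); return cv2.inRange(h,(105,120,60),(125,255,255))
def quad(m):
    h=cv2.convexHull(cv2.findNonZero(m)); 
    for e in np.arange(1,15,.5):
        q=cv2.approxPolyDP(h,e,True)
        if len(q)==4: return q[:,0]
E
python3 - <<'E'
from h import *
S=cam("scene");D=cam("side")
def big(c,box):
    x,y,w,h=box; m=blue(c["frame"]); k=np.zeros_like(m);k[y:y+h,x:x+w]=m[y:y+h,x:x+w]
    return k
for c,box in((S,(360,190,135,115)),(D,(290,280,100,90))):
    q=quad(big(c,box)); print(q.tolist()); print([onz(c,u,v,.089)[:2].round(3).tolist() for u,v in q])
def cr(c,x,y): return cv2.resize(c["frame"][y:y+100,x:x+133],(400,300),interpolation=cv2.INTER_CUBIC)
im=np.vstack([np.hstack([cr(S,150,205),cr(S,362,190)]),np.hstack([cr(D,320,170),cr(D,280,275)])])
cv2.imwrite("pics/c1.png",im[:,:,::-1])
E
```

```text
[[486, 257], [394, 278], [370, 224], [455, 207]]
[[0.59, 0.318], [0.652, 0.128], [0.506, 0.084], [0.446, 0.272]]
[[385, 356], [301, 362], [296, 290], [369, 286]]
[[0.443, 0.275], [0.583, 0.321], [0.646, 0.127], [0.504, 0.083]]
```

View pics/c1.png

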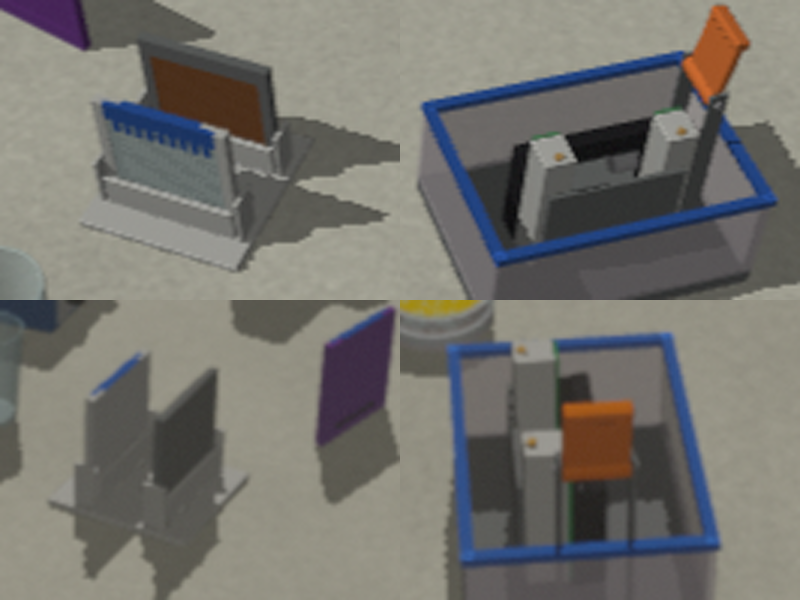

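```bash
python3 - <<'E'
from h import *
S=cam("scene");D=cam("side")
print(R.from_quat(readout.get_state()["tcp_rot"]).as_matrix().round(3))
def s(X,Y): return 150+X/3,205+Y/3
a=onz(S,*s(95,103),.106);b=onz(S,*s(230,132),.106);print("fresh top front",a,b,np.linalg.norm(a-b),"yaw",np.arctan2(-(b-a)[0],(b-a)[1]))
a=onz(S,*s(142,41),.106);b=onz(S,*s(271,70),.106);print("spent top",a,b,np.linalg.norm(a-b),"yaw",np.arctan2(-(b-a)[0],(b-a)[1]))
def d(X,Y): return 320+X/3,170+(Y-300)/3
a=onz(D,*d(87,398),.106);b=onz(D,*d(148,354),.106);print("side fresh",a,b)
yaw=.31;o=np.array([.5415,.1995,0]);T=R.from_euler("z",yaw)
def t(X,Y): return 280+(X-400)/3,275+(Y-300)/3
for p in((563,433),(563,455),(553,343),(553,363),(524,433),(524,455)): print("upright",p,T.inv().apply(onz(D,*t(*p),.125)-o).round(4))
def st(X,Y): return 362+(X-400)/3,190+Y/3
for p in((523,142),(562,136),(652,116),(685,112),(540,167),(573,160)): print("upright S",p,T.inv().apply(onz(S,*st(*p),.125)-o).round(4))
E
```

```text
[[-0.     0.322 -0.947]
 [ 0.001 -0.947 -0.322]
 [-1.    -0.001 -0.   ]]
fresh top front [ 0.58230433 -0.30151402  0.106     ] [ 0.60474828 -0.20677372  0.106     ] 0.09736248714362358 yaw -0.23261149381045068
spent top [ 0.52225118 -0.27983801  0.106     ] [ 0.54642233 -0.18643925  0.106     ] 0.0964757612580471 yaw -0.2532392973927651
side fresh [ 0.60544413 -0.21312924  0.106     ] [ 0.5696111  -0.29757089  0.106     ]
upright (563, 433) [0.0121 0.038  0.125 ]
upright (563, 455) [0.0139 0.0577 0.125 ]
upright (553, 343) [ 0.0105 -0.0499  0.125 ]
upright (553, 363) [ 0.0123 -0.0295  0.125 ]
upright (524, 433) [0.0354 0.0358 0.125 ]
upright (524, 455) [0.0369 0.0555 0.125 ]
upright S (523, 142) [ 0.0162 -0.0612  0.125 ]
upright S (562, 136) [ 0.018  -0.0339  0.125 ]
upright S (652, 116) [0.0168 0.0323 0.125 ]
upright S (685, 112) [0.0193 0.0556 0.125 ]
upright S (540, 167) [ 0.0403 -0.0586  0.125 ]
upright S (573, 160) [ 0.0403 -0.0351  0.125 ]
```

```bash
cat >> h.py <<'E'
def plan(p,yaw=None,v=4.5,w=8.4,n=None):
    "rows (tool cm, deg) to TCP p with jaw axis (tool y) at yaw deg"
    s=readout.get_state(); M=R.from_quat(s["tcp_rot"]); d=np.asarray(p)-s["eef_pos"]
    j=M.apply([0,1,0]); y0=np.degrees(np.arctan2(j[1],j[0])); dy=0 if yaw is None else (yaw-y0+180)%360-180
    n=n or int(max(np.ceil(np.linalg.norm(d)*100/v),np.ceil(abs(dy)/w),1))
    print(f"n={n} yaw0={y0:.2f} dyaw={dy:.2f} d={d.round(4)}")
    for i in range(n):
        t=M.inv().apply(d/n*100); print("[%.2f,%.2f,%.2f,%.2f]"%(*t,-dy/n))
        M=R.from_euler("z",dy/n,degrees=True)*M
E
python3 -c "
from h import *
plan([.59,-.253,.20],-13.9,n=14)"
```

```text
n=14 yaw0=-71.22 dyaw=57.32 d=[ 0.3727  0.3859 -0.031 ]
[0.22,-1.75,-3.41,-4.09]
[0.22,-1.50,-3.52,-4.09]
[0.22,-1.25,-3.62,-4.09]
[0.22,-0.99,-3.70,-4.09]
[0.22,-0.72,-3.76,-4.09]
[0.22,-0.45,-3.81,-4.09]
[0.22,-0.18,-3.83,-4.09]
[0.22,0.10,-3.83,-4.09]
[0.22,0.37,-3.81,-4.09]
[0.22,0.64,-3.78,-4.09]
[0.22,0.91,-3.72,-4.09]
[0.22,1.17,-3.65,-4.09]
[0.22,1.43,-3.56,-4.09]
[0.22,1.68,-3.44,-4.09]
```

>>> {"fn": "drive_tool", "kwargs": {
  "steps": [
    [0.22,-1.75,-3.41,-4.09,1],
    [0.22,-1.5,-3.52,-4.09,0.8],
    [0.22,-1.25,-3.62,-4.09,0.6],
    [0.22,-0.99,-3.7,-4.09,0.45],
    [0.22,-0.72,-3.76,-4.09,0.45],
    [0.22,-0.45,-3.81,-4.09,0.45],
    [0.22,-0.18,-3.83,-4.09,0.45],
    [0.22,0.1,-3.83,-4.09,0.45],
    [0.22,0.37,-3.81,-4.09,0.45],
    [0.22,0.64,-3.78,-4.09,0.45]
  ]
}}

```text
time: 1.35
eef_pos: [0.4846, -0.3624, 0.2095]
tcp_rot: [0.613, 0.353, -0.613, 0.353]
contact_force: [0.4, -0.6, 0.8]
opening: 0.448
```

>>> {"fn": "drive_tool", "kwargs": {
  "steps": [
    [0.22,0.91,-3.72,-4.09,0.45],
    [0.22,1.17,-3.65,-4.09,0.45],
    [0.22,1.43,-3.56,-4.09,0.45],
    [0.22,1.68,-3.44,-4.09,0.45],
    [0,0,0,0,0.45],
    [0,0,0,0,0.45]
  ]
}}

```text
time: 1.95
eef_pos: [0.5904, -0.2527, 0.2003]
tcp_rot: [-0.557, -0.436, 0.557, -0.436]
contact_force: [-0.4, -0.3, -0.2]
opening: 0.448
```

```bash
python3 - <<'E'
from h import *
W=cam("wrist"); s=readout.get_state(); print(s["eef_pos"],s["contact_force"],s["opening"]); cv2.imwrite("pics/w1.png",W["frame"][:,:,::-1])
import pickle; pickle.dump(W,open("w1.pkl","wb"))
E
```

```text
[ 0.58994389 -0.25354615  0.20045849] [-0.10251306  0.1571233  -0.58871974] 0.4498684414038948
```

View pics/w1.png

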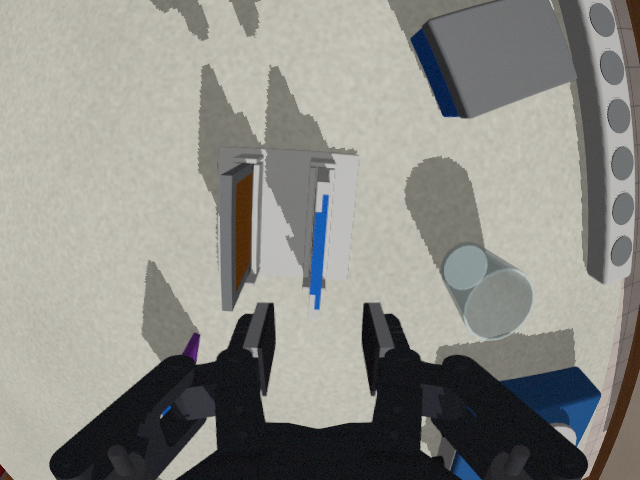

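Wrist view: the comb top runs from (326,185) to (315,308) and the spent cassette lies to its left. A closer crop will give the exact edges.

```bash
python3 - <<'E'
from h import *
import pickle; W=pickle.load(open("w1.pkl","rb"))
f=W["frame"]; cv2.imwrite("pics/w1c.png",cv2.resize(f[172:322,285:365],(320,600),interpolation=cv2.INTER_CUBIC)[:,:,::-1])
m=blue(f);k=np.zeros_like(m);k[170:320,295:345]=m[170:320,295:345]
r=cv2.minAreaRect(cv2.findNonZero(k));b=cv2.boxPoints(r)
for u,v in b: print((u,v),onz(W,u,v,.106).round(4))
for u in (180,200,220,250,280,300): print(u,f[u,295:345].sum(1)//3)
E
```

```text
(np.float32(307.5823), np.float32(307.42938)) [ 0.5711 -0.2954  0.106 ]
(np.float32(316.2941), np.float32(194.17645)) [ 0.5971 -0.217   0.106 ]
(np.float32(328.0706), np.float32(195.08234)) [ 0.6043 -0.2194  0.106 ]
(np.float32(319.3588), np.float32(308.33527)) [ 0.5791 -0.2981  0.106 ]
180 [123 122 124 124 122 118 123 121 123 126 123 122 125 117 108 123 121 123
 121 116 118 108  92  91  90  92  93  92  94  92  93  92  94  96 133 186
 187 188 190 188 189 189 189 189 187 188 189 189 189 189]
200 [120 121 122 120 121 123 123 122 122 120 118 121 114 111 121 123 121 120
 107 101  92 159 186 187 187 188 187 143 105  98  99  91 102 146 186 188
 189 174 183 188 188 189 188 188 189 189 188 188 187 189]
220 [121 123 121 124 121 121 124 122 123 120 123 111 117 122 122 122 118 103
  90  98 102 101  92  97  93  96  99  96  97  96  92 137 171 188 191 187
 188 189 188 188 189 188 188 189 188 188 189 189 187 189]
250 [121 120 123 121 120 124 121 120 121 108 118 120 119 120 117 105  95  81
  99  99  97  95  96  96  97  98  98  95  94 156 181 191 188 176 188 189
 190 189 187 187 190 188 189 189 188 190 190 189 190 189]
280 [187 185 185 184 183 184 183 170  99  92  92  92  91  90  94 100  96  96
  98 102  98  98  98  96  96  96  97  97  91  92 157 184 187 187 187 185
 183 183 182 184 185 184 186 184 186 187 187 185 187 187]
300 [187 184 184 185 187 186 186 185 184 183 183 183 186 178 174 188 188 188
 189 163 127  99  96  98 117 156 185 184 182 184 187 187 188 186 185 186
 186 184 183 184 184 184 184 183 180 184 183 184 183 183]
```

View pics/w1c.png

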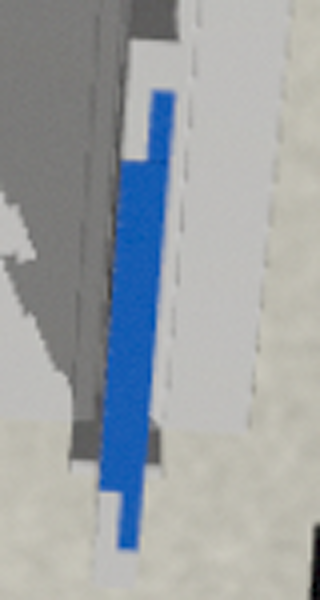

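```bash
python3 - <<'E'
from h import *
import pickle; W=pickle.load(open("w1.pkl","rb"))
P=[onz(W,285+X/4,172+Y/4,.106)[:2] for X,Y in((130,40),(180,40),(94,585),(135,585))]
print(W["eye"],np.round(P,4))
a,b,c,d=P; print([np.linalg.norm(q) for q in(a-b,c-d,a-c,b-d)],[np.degrees(np.arctan2(*(q[::-1])))-90 for q in(a-c,b-d)],np.mean(P,0))
E
```

```text
[ 0.60923795 -0.17275732  0.34303168] [[ 0.5998 -0.2094]
 [ 0.6076 -0.2113]
 [ 0.5694 -0.3043]
 [ 0.5767 -0.3061]]
[np.float64(0.008036830503596212), np.float64(0.007507503698718191), np.float64(0.09966074595841698), np.float64(0.09969788028678425)] [np.float64(-17.71806820920989), np.float64(-18.02157671186052)] [ 0.58837438 -0.25778201]
```

```bash
python3 -c "
from h import *
plan([.5884,-.2578,.12],-17.9,n=4)"
```

```text
n=4 yaw0=-13.96 dyaw=-3.94 d=[-0.0015 -0.0043 -0.0805]
[2.01,-0.01,0.11,0.98]
[2.01,-0.01,0.11,0.98]
[2.01,-0.01,0.11,0.98]
[2.01,-0.01,0.11,0.98]
```

>>> {"fn": "drive_tool", "kwargs": {
  "steps": [
    [2.01,-0.01,0.11,0.98,0.4],
    [2.01,-0.01,0.11,0.98,0.4],
    [2.01,-0.01,0.11,0.98,0.4],
    [2.01,-0.01,0.11,0.98,0.4],
    [1.4,0,0,0,0.4],
    [1.4,0,0,0,0.4],
    [1.4,0,0,0,0.4],
    [0,0,0,0,0.4],
    [0,0,0,0,0.4]
  ],
  "force": 25
}}

```text
time: 2.9
eef_pos: [0.5886, -0.2576, 0.0781]
tcp_rot: [-0.572, -0.416, 0.572, -0.416]
contact_force: [0.2, -0.7, 0.2]
opening: 0.403
```

>>> {"fn": "drive_tool", "kwargs": {
  "steps": [
    [0,0,0,0,0.25],
    [0,0,0,0,0.15],
    [0,0,0,0,0],
    [0,0,0,0,0],
    [0,0,0,0,0],
    [0,0,0,0,0]
  ],
  "force": 30
}}

```text
time: 3.5
eef_pos: [0.5893, -0.2578, 0.0793]
tcp_rot: [0.572, 0.416, -0.571, 0.417]
contact_force: [1.0, 1.3, 4.9]
opening: 0.087
```

```bash
python3 - <<'E'
from h import *
W=cam("wrist"); s=readout.get_state(); print(s); cv2.imwrite("pics/w2.png",W["frame"][:,:,::-1])
E
```

```text
{'time': 3.55, 'qpos': array([-5.69999763e-01,  3.75064470e-01,  1.76073283e+00,  1.54723714e-04,
        1.00394481e+00, -2.58099502e-01]), 'dq': array([1.08123476e-03, 4.24883102e-04, 5.92272175e-04, 1.10417472e-05,
       1.79387984e-04, 9.77988974e-04]), 'joint_efforts': array([-2.73159910e-01, -3.68184114e+01, -2.32377112e+01, -5.06639248e-02,
       -1.46555998e-01,  6.98499833e-03]), 'eef_pos': array([ 0.58927882, -0.25782254,  0.0792803 ]), 'tcp_rot': array([ 0.57188905,  0.41565601, -0.57132817,  0.41684184]), 'contact_force': array([0.2205086 , 0.81388257, 5.59524477]), 'wrist_torque': array([ 0.08642721,  0.12436295, -0.01907588]), 'opening': 0.0891377278094913}
```

>>> {"fn": "drive_tool", "kwargs": {
  "steps": [
    [-0.5,0,0,0,0],
    [-1.5,0,0,0,0],
    [-3,0,0,0,0],
    [-4,0,0,0,0],
    [-3.5,0,0,0,0],
    [-1.5,0,0,0,0],
    [0,0,0,0,0]
  ]
}}

```text
time: 4.25
eef_pos: [0.5897, -0.2582, 0.2215]
tcp_rot: [0.572, 0.414, -0.571, 0.418]
contact_force: [-0.0, -0.8, 0.0]
opening: 0.088
```

```bash
python3 -c "
from h import *
print(readout.get_state())
plan([.5367,.198,.2183],17.76,n=14)"
```

```text
{'time': 4.25, 'qpos': array([-5.70115523e-01,  2.23349755e-01,  1.67086696e+00, -6.63040402e-05,
        1.24184755e+00, -2.58117021e-01]), 'dq': array([-0.00034554,  0.04729439,  0.06609284, -0.00013059, -0.01968071,
        0.00057039]), 'joint_efforts': array([ 6.64941478e-02, -3.86307943e+01, -2.94496644e+01,  3.63976478e-04,
        1.10451377e-01, -1.42597987e-04]), 'eef_pos': array([ 0.58966833, -0.25821685,  0.22152108]), 'tcp_rot': array([ 0.57229388,  0.41441977, -0.57091698,  0.41807868]), 'contact_force': array([-0.03229889, -0.82893763,  0.00792527]), 'wrist_torque': array([-0.04262068, -0.02938621,  0.02724726]), 'opening': 0.08822697017357557}
n=14 yaw0=-17.87 dyaw=35.63 d=[-0.053   0.4562 -0.0032]
[0.01,-1.36,-2.99,-2.55]
[0.01,-1.23,-3.04,-2.55]
[0.01,-1.09,-3.09,-2.55]
[0.01,-0.95,-3.14,-2.55]
[0.01,-0.81,-3.18,-2.55]
[0.01,-0.67,-3.21,-2.55]
[0.02,-0.53,-3.24,-2.55]
[0.02,-0.38,-3.26,-2.55]
[0.02,-0.24,-3.27,-2.55]
[0.02,-0.09,-3.28,-2.55]
[0.02,0.05,-3.28,-2.55]
[0.02,0.20,-3.27,-2.55]
[0.02,0.35,-3.26,-2.55]
[0.02,0.49,-3.24,-2.55]
```

>>> {"fn": "drive_tool", "kwargs": {
  "steps": [
    [0.01,-1.36,-2.99,-2.55,0],
    [0.01,-1.23,-3.04,-2.55,0],
    [0.01,-1.09,-3.09,-2.55,0],
    [0.01,-0.95,-3.14,-2.55,0],
    [0.01,-0.81,-3.18,-2.55,0],
    [0.01,-0.67,-3.21,-2.55,0],
    [0.01,-0.53,-3.24,-2.55,0],
    [0.01,-0.38,-3.26,-2.55,0],
    [0.01,-0.24,-3.27,-2.55,0],
    [0.01,-0.09,-3.28,-2.55,0]
  ]
}}

```text
time: 5.25
eef_pos: [0.5486, 0.0697, 0.2138]
tcp_rot: [0.464, 0.534, -0.466, 0.531]
contact_force: [-0.3, 0.1, -1.2]
opening: 0.086
```

>>> {"fn": "drive_tool", "kwargs": {
  "steps": [
    [0.01,0.05,-3.28,-2.55,0],
    [0.01,0.2,-3.27,-2.55,0],
    [0.01,0.35,-3.26,-2.55,0],
    [0.01,0.49,-3.24,-2.55,0],
    [0,0,0,0,0],
    [0,0,0,0,0]
  ]
}}

```text
time: 5.85
eef_pos: [0.5339, 0.1987, 0.2141]
tcp_rot: [0.415, 0.573, -0.418, 0.571]
contact_force: [-0.3, 0.4, -1.3]
opening: 0.087
```

```bash
python3 - <<'E'
from h import *
import pickle
W=cam("wrist");s=readout.get_state(); print(s["eef_pos"],s["contact_force"],s["opening"]); pickle.dump(W,open("w3.pkl","wb"))
cv2.imwrite("pics/w3.png",W["frame"][:,:,::-1])
E
```

```text
[0.5343628  0.19803174 0.21456585] [ 0.22795058 -0.25039956 -1.16200968] 0.08886288526150853
```

View pics/w3.png

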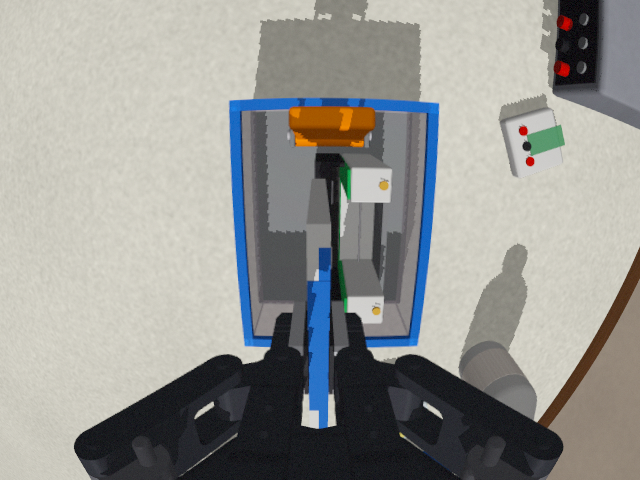

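The rim corners are at about (230,100), (439,104), (419,346) and (246,346). The upright tops are at (351–390,168–202) and (346–382,290–322), with their green strips on the left. The comb (blue) faces the core, on the right.

```bash
python3 - <<'E'
from h import *
import pickle; W=pickle.load(open("w3.pkl","rb")); f=W["frame"]
q=quad(cv2.bitwise_and(blue(f),cv2.rectangle(np.zeros(f.shape[:2],np.uint8),(220,90),(450,350),255,-1)))
P=np.array([onz(W,u,v,.089)[:2] for u,v in q]); print(q.tolist(),P.round(4).tolist(),[np.linalg.norm(P[i]-P[i-1]).round(4) for i in range(4)])
i=np.argsort(q[:,1]);top=sorted(i[:2],key=lambda k:q[k,0]);bot=sorted(i[2:],key=lambda k:q[k,0])
D,A=P[top];C,B=P[bot]
ys=(A-B)+(D-C); yaw=np.arctan2(-ys[0],ys[1]); xs=(A-D)+(B-C); yx=np.arctan2(xs[1],xs[0])
c=P.mean(0); o=c-.005*np.array([np.cos(yaw),np.sin(yaw)]); print("yaw",yaw,yx,"origin",o)
pickle.dump((o,yaw),open("tank.pkl","wb"))
T=R.from_euler("z",yaw); tk=lambda p:T.inv().apply(np.append(p[:2]-o,p[2]))
h=cv2.cvtColor(f,cv2.COLOR_RGB2HSV)
# upright tops: bright low-saturation areas
m=cv2.inRange(h,(0,0,170),(180,40,255)); n,l,st,ce=cv2.connectedComponentsWithStats(m)
for k in range(1,n):
    if 300<st[k,4]<3000 and 330<ce[k,0]<400 and 150<ce[k,1]<340:
        b=cv2.boxPoints(cv2.minAreaRect(cv2.findNonZero((l==k).astype(np.uint8)))); print(st[k]); [print(p.round(1),tk(onz(W,*p,.125)).round(4)) for p in b]
g=cv2.inRange(h,(50,80,40),(85,255,255))
for v in (172,180,190,198,298,306,314): 
    x=np.flatnonzero(g[v,330:370])+330; print(v,x[:1],x[-1:],[tk(onz(W,u,v,.125)).round(4)[:2] for u in x[[0,-1]]] if len(x) else '')
s=readout.get_state(); print("tcp in tank",tk(s["eef_pos"]), "jaw yaw",np.degrees(yaw))
E
```

```text
[[438, 103], [416, 345], [245, 345], [230, 101]] [[0.5842, 0.3209], [0.6456, 0.1281], [0.5023, 0.0825], [0.4411, 0.2745]] [np.float64(0.1504), np.float64(0.2023), np.float64(0.1504), np.float64(0.2015)]
yaw 0.30841076032609804 0.3106138907568593 origin [0.53851974 0.20001024]
[ 351  168   41   35 1270]
[351. 168.] [0.0139 0.055  0.125 ]
[391. 168.] [0.0394 0.0556 0.125 ]
[391. 202.] [0.0404 0.0335 0.125 ]
[351. 202.] [0.0144 0.0331 0.125 ]
[347 297  37  27 737]
[347. 297.] [ 0.0139 -0.0342  0.125 ]
[383. 297.] [ 0.0393 -0.0344  0.125 ]
[383. 323.] [ 0.041  -0.0557  0.125 ]
[347. 323.] [ 0.0146 -0.0554  0.125 ]
172 [339] [350] [array([0.0064, 0.0523]), array([0.0134, 0.0524])]
180 [340] [350] [array([0.0072, 0.0472]), array([0.0135, 0.0473])]
190 [340] [350] [array([0.0073, 0.0408]), array([0.0136, 0.0409])]
198 [340] [350] [array([0.0074, 0.0356]), array([0.0137, 0.0357])]
298 [341] [346] [array([ 0.0097, -0.035 ]), array([ 0.0132, -0.035 ])]
306 [344] [346] [array([ 0.012 , -0.0413]), array([ 0.0134, -0.0413])]
314 [] [] 
tcp in tank [-0.00456136 -0.00062333  0.21456585] jaw yaw 17.670634923106192
```

>>> {"fn": "drive_tool", "kwargs": {
  "steps": [
    [1,0,-0.06,0,0],
    [1,0,0,0,0],
    [1,0,0,0,0],
    [0.1,0.3,0,0,0],
    [0,0.3,0,0,0],
    [0,0.2,0,0,0],
    [0,0.1,0,0,0],
    [0,0,0,0,0],
    [0,0,0,0,0]
  ]
}}

```text
time: 6.8
eef_pos: [0.5439, 0.202, 0.1861]
tcp_rot: [0.417, 0.571, -0.416, 0.572]
contact_force: [-0.0, -0.1, -0.9]
opening: 0.085
```

```bash
cat >> h.py <<'E'
import pickle,os
if os.path.exists("tank.pkl"):
    o,yaw=pickle.load(open("tank.pkl","rb")); T=R.from_euler("z",yaw)
    def tcp():
        s=readout.get_state(); j=R.from_quat(s["tcp_rot"]).apply([0,1,0])
        print("t",s["time"],"tank mm",(T.inv().apply(s["eef_pos"]-np.append(o,0))*1e3).round(2),"F",T.inv().apply(s["contact_force"]).round(2),"M",T.inv().apply(s["wrist_torque"]).round(3),"yawerr",(np.degrees(np.arctan2(j[1],j[0])-yaw)).round(2),"op",round(s["opening"],3),"tilt",R.from_quat(s["tcp_rot"]).apply([1,0,0]).round(4))
E
python3 -c "
from h import *
tcp()"
```

```text
t 6.8 tank mm [  5.73   0.26 186.07] F [-0.05 -0.07 -0.94] M [-0.027 -0.012  0.016] yawerr 0.16 op 0.085 tilt [ 6.e-04  1.e-04 -1.e+00]
```

>>> {"fn": "drive_tool", "kwargs": {
  "steps": [
    [0.2,0.1,0,0,0],
    [0.1,0.1,0,0,0],
    [0,0,0,0,0],
    [0,0,0,0,0]
  ]
}}

```text
time: 7.2
eef_pos: [0.5456, 0.2025, 0.1826]
tcp_rot: [0.416, 0.571, -0.417, 0.571]
contact_force: [-0.0, 0.4, -1.7]
opening: 0.086
```

>>> {"fn": "drive_tool", "kwargs": {
  "steps": [
    [0,0.05,0,0,0],
    [0,0.05,0,0,0],
    [0,0,0,0,0],
    [0,0,0,0,0]
  ]
}}

```text
time: 7.6
eef_pos: [0.5466, 0.2028, 0.1828]
tcp_rot: [0.417, 0.571, -0.417, 0.571]
contact_force: [0.7, -1.1, -1.3]
opening: 0.084
```

```bash
python3 -c "
from h import *
tcp()"
```

```text
t 7.6 tank mm [  8.59   0.22 182.77] F [ 0.29 -1.29 -1.3 ] M [-0.036 -0.014 -0.051] yawerr 0.15 op 0.084 tilt [ 0.  0. -1.]
```

>>> {"fn": "drive_tool", "kwargs": {
  "steps": [
    [0,0.05,0,0,0],
    [0,0.05,0,0,0],
    [0,0,0,0,0],
    [0,0,0,0,0]
  ]
}}

```text
time: 8.0
eef_pos: [0.5472, 0.203, 0.1826]
tcp_rot: [0.416, 0.572, -0.417, 0.571]
contact_force: [-1.7, -1.1, 0.4]
opening: 0.088
```

>>> {"fn": "drive_tool", "kwargs": {
  "steps": [
    [0,0.05,0,0,0],
    [0,0.05,0,0,0],
    [0,0,0,0,0],
    [0,0,0,0,0]
  ]
}}

```text
time: 8.4
eef_pos: [0.5477, 0.2032, 0.1825]
tcp_rot: [0.416, 0.572, -0.417, 0.571]
contact_force: [-5.5, -1.4, 1.1]
opening: 0.088
```

```bash
python3 -c "
from h import *
tcp()"
```

```text
t 8.4 tank mm [  9.74   0.24 182.5 ] F [-5.64  0.33  1.15] M [-0.093  1.166 -0.002] yawerr 0.16 op 0.088 tilt [-2.5e-03 -8.0e-04 -1.0e+00]
```

>>> {"fn": "drive_tool", "kwargs": {
  "steps": [
    [0,-0.08,0,0,0],
    [0.4,0,0,0,0],
    [0.4,0,0,0,0],
    [0.3,0,0,0,0],
    [0.2,0,0,0,0],
    [0.2,0,0,0,0],
    [0,0,0,0,0]
  ]
}}

```text
time: 9.1
eef_pos: [0.5474, 0.2031, 0.1671]
tcp_rot: [0.416, 0.572, -0.417, 0.571]
contact_force: [-5.2, -1.0, -0.2]
opening: 0.088
```

```bash
python3 -c "
from h import *
tcp()"
```

```text
t 9.1 tank mm [  9.4    0.27 167.08] F [-5.27  0.61 -0.21] M [ 0.016  0.987 -0.075] yawerr 0.15 op 0.088 tilt [-1.1e-03 -2.0e-04 -1.0e+00]
```

>>> {"fn": "drive_tool", "kwargs": {
  "steps": [
    [0,-0.05,0,0,0],
    [0.1,0,0,0,0],
    [0.2,0,0,0,0],
    [0.2,0,0,0,0],
    [0,0,0,0,0]
  ]
}}

```text
time: 9.6
eef_pos: [0.5473, 0.203, 0.1627]
tcp_rot: [0.417, 0.571, -0.416, 0.571]
contact_force: [-3.1, -0.7, -0.6]
opening: 0.09
```

```bash
python3 -c "
from h import *
tcp()"
```

```text
t 9.6 tank mm [  9.28   0.21 162.66] F [-3.2   0.29 -0.57] M [-0.05   0.882  0.007] yawerr 0.15 op 0.09 tilt [ 1.e-04 -0.e+00 -1.e+00]
```

>>> {"fn": "drive_tool", "kwargs": {
  "steps": [
    [0.3,-0.02,0,0,0],
    [0.3,0,0,0,0],
    [0.4,0,0,0,0],
    [0.4,0,0,0,0],
    [0.4,0,0,0,0],
    [0.2,0,0,0,0],
    [0,0,0,0,0]
  ]
}}

```text
time: 10.3
eef_pos: [0.5471, 0.203, 0.1421]
tcp_rot: [0.417, 0.571, -0.416, 0.571]
contact_force: [-3.2, -1.3, -1.9]
opening: 0.09
```

```bash
python3 -c "
from h import *
tcp()"
```

```text
t 10.3 tank mm [  9.08   0.21 142.14] F [-3.44 -0.32 -1.85] M [-0.006  0.661 -0.056] yawerr 0.15 op 0.09 tilt [ 2.e-04  1.e-04 -1.e+00]
```

>>> {"fn": "drive_tool", "kwargs": {
  "steps": [
    [0.2,-0.02,0,0,0],
    [0.2,0,0,0,0],
    [0.2,0,0,0,0],
    [0.2,0,0,0,0],
    [0.2,0,0,0,0],
    [0,0,0,0,0]
  ]
}}

```text
time: 10.9
eef_pos: [0.5471, 0.2029, 0.1352]
tcp_rot: [0.416, 0.571, -0.417, 0.572]
contact_force: [-9.2, -2.3, 9.6]
opening: 0.083
```

```bash
python3 -c "
from h import *
tcp()"
```

```text
t 10.9 tank mm [  9.08   0.17 135.24] F [-9.44  0.57  9.58] M [ 0.013  1.554 -0.126] yawerr 0.16 op 0.083 tilt [ 1.e-04 -3.e-04 -1.e+00]
```

>>> {"fn": "drive_tool", "kwargs": {
  "steps": [
    [0,-0.05,0,0,0],
    [0.1,0,0,0,0],
    [0.1,0,0,0,0],
    [0,0,0,0,0]
  ]
}}

```text
time: 11.3
eef_pos: [0.5471, 0.2029, 0.1332]
tcp_rot: [0.417, 0.571, -0.416, 0.572]
contact_force: [-8.5, -2.8, 9.1]
opening: 0.087
```

```bash
python3 -c "
from h import *
tcp()"
```

```text
t 11.3 tank mm [  9.05   0.15 133.24] F [-8.92 -0.09  9.11] M [ 0.015  1.363 -0.035] yawerr 0.16 op 0.087 tilt [ 1.5e-03  1.0e-04 -1.0e+00]
```

>>> {"fn": "drive_tool", "kwargs": {
  "steps": [
    [0,-0.07,0,0,0],
    [0.1,0,0,0,0],
    [0.1,0,0,0,0],
    [0.1,0,0,0,0],
    [0,0,0,0,0]
  ]
}}

```text
time: 11.8
eef_pos: [0.5471, 0.2028, 0.1303]
tcp_rot: [0.417, 0.571, -0.416, 0.572]
contact_force: [-5.8, -2.4, 8.0]
opening: 0.088
```

```bash
python3 -c "
from h import *
tcp()"
```

```text
t 11.8 tank mm [9.0400e+00 9.0000e-02 1.3033e+02] F [-6.27 -0.52  7.97] M [ 0.107  1.116 -0.027] yawerr 0.15 op 0.088 tilt [ 3.4e-03  7.0e-04 -1.0e+00]
```

>>> {"fn": "drive_tool", "kwargs": {
  "steps": [
    [0.1,-0.08,0,0,0],
    [0.1,0,0,0,0],
    [0.2,0,0,0,0],
    [0.2,0,0,0,0],
    [0.2,0,0,0,0],
    [0,0,0,0,0]
  ]
}}

```text
time: 12.4
eef_pos: [0.5471, 0.2027, 0.1222]
tcp_rot: [0.418, 0.57, -0.415, 0.573]
contact_force: [-2.3, -1.7, 6.2]
opening: 0.087
```

```bash
python3 -c "
from h import *
tcp()"
```

```text
t 12.4 tank mm [ 9.0100e+00 -1.0000e-02  1.2218e+02] F [-2.69 -0.93  6.16] M [ 0.038  0.722 -0.019] yawerr 0.15 op 0.087 tilt [ 0.0055  0.0012 -1.    ]
```

>>> {"fn": "drive_tool", "kwargs": {
  "steps": [
    [0.2,-0.04,0,0,0],
    [0.2,0,0,0,0],
    [0.3,0,0,0,0],
    [0.3,0,0,0,0],
    [0.3,0,0,0,0],
    [0.3,0,0,0,0],
    [0.2,0,0,0,0],
    [0,0,0,0,0]
  ]
}}

```text
time: 13.2
eef_pos: [0.5471, 0.2026, 0.104]
tcp_rot: [0.418, 0.57, -0.415, 0.573]
contact_force: [-2.2, -1.1, 5.5]
opening: 0.092
```

```bash
python3 -c "
from h import *
tcp()"
```

```text
t 13.2 tank mm [ 9.0100e+00 -1.0000e-01  1.0403e+02] F [-2.46 -0.34  5.45] M [ 0.002  0.582 -0.028] yawerr 0.14 op 0.092 tilt [ 0.0064  0.0013 -1.    ]
```

Underside is about 31 mm. The seat should be felt within 5–6 mm.

>>> {"fn": "drive_tool", "kwargs": {
  "steps": [
    [0.15,0,0,0,0],
    [0.15,0,0,0,0],
    [0.1,0,0,0,0],
    [0.05,0,0,0,0],
    [0,0,0,0,0]
  ]
}}

```text
time: 13.7
eef_pos: [0.5471, 0.2027, 0.0998]
tcp_rot: [0.418, 0.57, -0.415, 0.573]
contact_force: [-1.6, -0.8, 6.5]
opening: 0.085
```

>>> {"fn": "drive_tool", "kwargs": {
  "steps": [
    [0.05,0,0,0,0],
    [0.05,0,0,0,0],
    [0,0,0,0,0],
    [0,0,0,0,0]
  ]
}}

```text
time: 14.1
eef_pos: [0.5471, 0.2027, 0.0989]
tcp_rot: [0.418, 0.57, -0.415, 0.573]
contact_force: [-2.5, -0.9, 6.1]
opening: 0.087
```

```bash
python3 -c "
from h import *
tcp()"
```

```text
t 14.1 tank mm [ 9.020e+00 -9.000e-02  9.887e+01] F [-2.66 -0.09  6.05] M [-0.021  0.728 -0.004] yawerr 0.15 op 0.087 tilt [ 0.0063  0.0013 -1.    ]
```

>>> {"fn": "drive_tool", "kwargs": {
  "steps": [
    [0.05,0,0,0,0],
    [0.05,0,0,0,0],
    [0,0,0,0,0],
    [0,0,0,0,0]
  ]
}}

```text
time: 14.5
eef_pos: [0.5472, 0.2027, 0.0982]
tcp_rot: [0.418, 0.57, -0.415, 0.573]
contact_force: [-3.0, -1.6, 7.8]
opening: 0.086
```

>>> {"fn": "drive_tool", "kwargs": {
  "steps": [
    [0.05,0,0,0,0],
    [0.05,0,0,0,0],
    [0,0,0,0,0],
    [0,0,0,0,0]
  ]
}}

```text
time: 14.9
eef_pos: [0.5472, 0.2027, 0.0978]
tcp_rot: [0.418, 0.57, -0.415, 0.573]
contact_force: [-4.6, -1.6, 11.6]
opening: 0.088
```

```bash
python3 - <<'E'
from h import *
tcp()
W=cam("wrist");S=cam("scene");D=cam("side")
cr=lambda c,x,y: cv2.resize(c["frame"][y:y+100,x:x+133],(400,300),interpolation=cv2.INTER_CUBIC)
im=np.vstack([np.hstack([cr(S,362,170),cr(D,280,265)]),cv2.resize(W["frame"][90:390,120:520],(800,600))[:,:,:][150:450]])
cv2.imwrite("pics/h1.png",im[:,:,::-1])
E
```

```text
t 14.9 tank mm [ 9.06 -0.11 97.77] F [-4.91 -0.12 11.56] M [0.011 1.067 0.037] yawerr 0.15 op 0.088 tilt [ 0.006   0.0011 -1.    ]
```

View pics/h1.png

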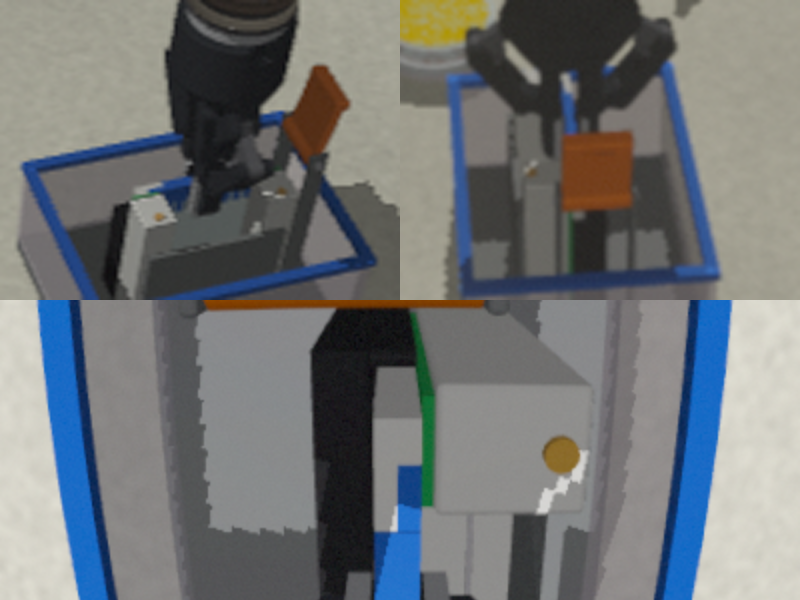

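The seat can be felt (force rises from 6 to 11.6 N), and the cassette top is level with the uprights. I'll release it gently.

>>> {"fn": "drive_tool", "kwargs": {
  "steps": [
    [-0.1,0,0,0,0.1],
    [0,0,0,0,0.2],
    [0,0,0,0,0.3],
    [0,0,0,0,0.35],
    [0,0,0,0,0.35],
    [-0.5,0,0,0,0.35],
    [-2,0,0,0,0.35],
    [-4,0,0,0,0.35],
    [-4,0,0,0,0.35],
    [0,0,0,0,0.35]
  ]
}}

```text
time: 16.05
eef_pos: [0.5486, 0.203, 0.2083]
tcp_rot: [0.42, 0.568, -0.413, 0.575]
contact_force: [0.7, -0.2, 1.1]
opening: 0.349
```

```bash
python3 - <<'E'
from h import *
tcp()
W=cam("wrist"); f=W["frame"]; pickle.dump(W,open("w4.pkl","wb"))
S=cam("scene")
im=np.hstack([cv2.resize(f[80:380,200:460],(520,600)),cv2.copyMakeBorder(cv2.resize(S["frame"][180:300,400:470],(280,480)),0,120,0,0,cv2.BORDER_CONSTANT)])
cv2.imwrite("pics/h2.png",im[:,:,::-1])
E
```

```text
t 16.05 tank mm [ 10.54  -0.22 208.27] F [ 0.65 -0.41  1.06] M [-0.041 -0.033  0.071] yawerr 0.16 op 0.349 tilt [ 0.0138  0.0026 -0.9999]
```

View pics/h2.png

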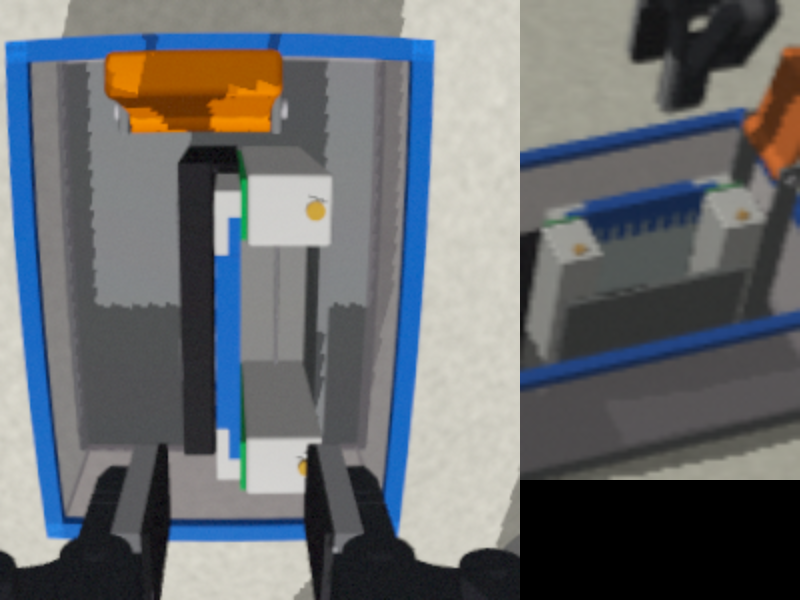

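The cassette is home: its full 100 mm edge sits against both green strips and the grip is clear. I'll shut the fingers and go round outside the lever.

>>> {"fn": "drive_tool", "kwargs": {
  "steps": [
    [-2,0,0,0,0],
    [0,-0.3,-3.4,0,0],
    [0,-0.3,-3.4,0,0],
    [0,-0.3,-3.4,0,0],
    [0,-0.15,-3.3,0,0],
    [0,0,0,0,0],
    [2,0,0,0,0],
    [3,0,0,0,0],
    [1.8,0,0,0,0],
    [0,0,0,0,0]
  ]
}}

```text
time: 17.15
eef_pos: [0.4906, 0.3255, 0.1469]
tcp_rot: [0.414, 0.573, -0.42, 0.57]
contact_force: [-0.1, -0.3, -1.2]
opening: 0.003
```

```bash
python3 - <<'E'
from h import *
tcp()
E
```

```text
t 17.15 tank mm [ -7.63 134.09 146.9 ] F [-0.21 -0.21 -1.21] M [0.013 0.086 0.038] yawerr 0.12 op 0.003 tilt [-0.009  -0.0043 -0.9999]
```

>>> {"fn": "drive_tool", "kwargs": {
  "steps": [
    [0,0,0,0,0],
    [0,0,0,0,0]
  ]
}}

```text
time: 17.35
eef_pos: [0.4942, 0.3274, 0.1534]
tcp_rot: [0.417, 0.571, -0.416, 0.572]
contact_force: [-0.2, 0.2, 0.7]
opening: 0.001
```

```bash
python3 - <<'E'
from h import *
tcp()
E
```

```text
t 17.35 tank mm [ -3.59 134.89 153.38] F [-0.1   0.29  0.67] M [-0.025  0.018 -0.013] yawerr 0.13 op 0.001 tilt [ 1.7e-03  7.0e-04 -1.0e+00]
```

>>> {"fn": "drive_tool", "kwargs": {
  "steps": [
    [0,0.1,1.5,0,0],
    [0,0.1,1.5,0,0],
    [0,0.1,1,0,0],
    [0,0,0.8,0,0],
    [0,0,0.8,0,0],
    [0,0,0.8,0,0],
    [0,0,0.8,0,0],
    [0,0,0.6,0,0],
    [0,0,0,0,0]
  ]
}}

```text
time: 18.25
eef_pos: [0.5204, 0.2529, 0.1522]
tcp_rot: [0.416, 0.571, -0.417, 0.572]
contact_force: [-0.1, -0.2, 0.0]
opening: 0.003
```

```bash
python3 - <<'E'
from h import *
tcp()
D=cam("side");S=cam("scene")
cr=lambda c,x,y: cv2.resize(c["frame"][y:y+100,x:x+133],(400,300),interpolation=cv2.INTER_CUBIC)
cv2.imwrite("pics/l1.png",np.hstack([cr(S,390,150),cr(D,280,265)])[:,:,::-1])
E
```

```text
t 18.25 tank mm [ -1.19  55.89 152.21] F [-0.16 -0.12  0.03] M [0.017 0.008 0.018] yawerr 0.12 op 0.003 tilt [ 2.0e-04 -1.6e-03 -1.0e+00]
```

View pics/l1.png

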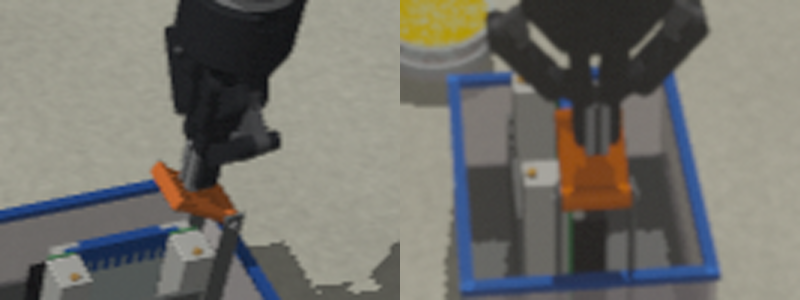

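The lever is about 55° over. Now I'll press it down to level.

>>> {"fn": "drive_tool", "kwargs": {
  "steps": [
    [0.3,0,0.4,0,0],
    [0.3,0,0.3,0,0],
    [0.3,0,0.3,0,0],
    [0.3,0,0,0,0],
    [0.2,0,0,0,0],
    [0,0,0,0,0],
    [0,0,0,0,0]
  ]
}}

```text
time: 19.05
eef_pos: [0.5228, 0.2446, 0.1378]
tcp_rot: [0.416, 0.572, -0.417, 0.571]
contact_force: [0.6, -0.4, 0.5]
opening: -0.004
```

```bash
python3 - <<'E'
from h import *
tcp()
E
```

```text
t 19.05 tank mm [ -1.47  47.24 137.8 ] F [ 0.43 -0.53  0.5 ] M [ 0.027 -0.035  0.029] yawerr 0.15 op -0.004 tilt [-9.e-04 -1.e-04 -1.e+00]
```

Level is at 135 mm, so I'll take the last millimetres in small steps until the stop shows.

>>> {"fn": "drive_tool", "kwargs": {
  "steps": [
    [0.1,0,0.5,0,0],
    [0.1,0,0.5,0,0],
    [0.05,0,0,0,0],
    [0,0,0,0,0],
    [0,0,0,0,0]
  ]
}}

```text
time: 19.55
eef_pos: [0.5262, 0.2349, 0.1357]
tcp_rot: [0.416, 0.571, -0.417, 0.571]
contact_force: [-0.6, -1.9, -0.2]
opening: -0.0
```

>>> {"fn": "drive_tool", "kwargs": {
  "steps": [
    [0.05,0,0,0,0],
    [0.05,0,0,0,0],
    [0,0,0,0,0]
  ]
}}

```text
time: 19.85
eef_pos: [0.5262, 0.2351, 0.1347]
tcp_rot: [0.417, 0.571, -0.416, 0.572]
contact_force: [0.7, 0.1, 0.4]
opening: 0.002
```

```bash
python3 - <<'E'
from h import *
tcp()
E
```

```text
t 19.85 tank mm [ -1.1   37.2  134.73] F [ 0.72 -0.14  0.43] M [-0.16   0.    -0.046] yawerr 0.16 op 0.002 tilt [ 2.e-04 -1.e-04 -1.e+00]
```

>>> {"fn": "drive_tool", "kwargs": {
  "steps": [
    [0.05,0,0,0,0],
    [0.05,0,0,0,0],
    [0,0,0,0,0]
  ]
}}

```text
time: 20.15
eef_pos: [0.5263, 0.2351, 0.1344]
tcp_rot: [0.416, 0.571, -0.416, 0.572]
contact_force: [-1.5, -1.6, 4.4]
opening: 0.002
```

```bash
python3 - <<'E'
from h import *
tcp()
E
```

```text
t 20.15 tank mm [ -1.02  37.19 134.43] F [-1.86 -1.06  4.41] M [-0.15   0.287  0.014] yawerr 0.16 op 0.002 tilt [ 2.e-04 -1.e-04 -1.e+00]
```

The stop is reached at z = 134.4 mm with 4.4 N. I'll retreat up and check everything.

>>> {"fn": "drive_tool", "kwargs": {
  "steps": [
    [-0.5,0,0,0,0],
    [-2,0,0,0,0],
    [-4,0,0,0,0],
    [-4,0,0,0,0],
    [-3,0,0,0,0],
    [0,0,3,0,0],
    [0,0,4,0,0],
    [0,0,3,0,0],
    [0,0,0,0,0],
    [0,0,0,0,0]
  ]
}}

```text
time: 21.15
eef_pos: [0.5566, 0.1397, 0.2682]
tcp_rot: [0.417, 0.572, -0.417, 0.571]
contact_force: [-0.5, -0.0, 0.1]
opening: -0.002
```

```bash
python3 - <<'E'
from h import *
tcp()
W=cam("wrist");S=cam("scene");D=cam("side")
im=np.hstack([cv2.resize(W["frame"][60:420,160:480],(400,450)),np.vstack([cv2.resize(S["frame"][175:325,130:500],(400,162)),cv2.resize(D["frame"][160:430,190:460],(288,288))[:, :]if 0 else cv2.resize(D["frame"][150:410,190:560],(400,288))])])
cv2.imwrite("pics/f.png",im[:,:,::-1])
h=cv2.cvtColor(W["frame"],cv2.COLOR_RGB2HSV);m=cv2.inRange(h,(5,150,60),(18,255,255))
b=cv2.boundingRect(m);print(b,[(T.inv().apply(onz(W,u,v,.135)-np.append(o,0))*1e3).round(1) for u,v in((b[0],b[1]),(b[0]+b[2],b[1]+b[3]))])
E
```

```text
t 21.15 tank mm [ -1.08 -62.96 268.19] F [-0.48  0.1   0.15] M [0.007 0.07  0.005] yawerr 0.06 op -0.002 tilt [-9.e-04  8.e-04 -1.e+00]
(294, 16, 346, 406) [array([-20.1, 102.1, 135. ]), array([ 512.6, -372. ,  135. ])]
```

View pics/f.png

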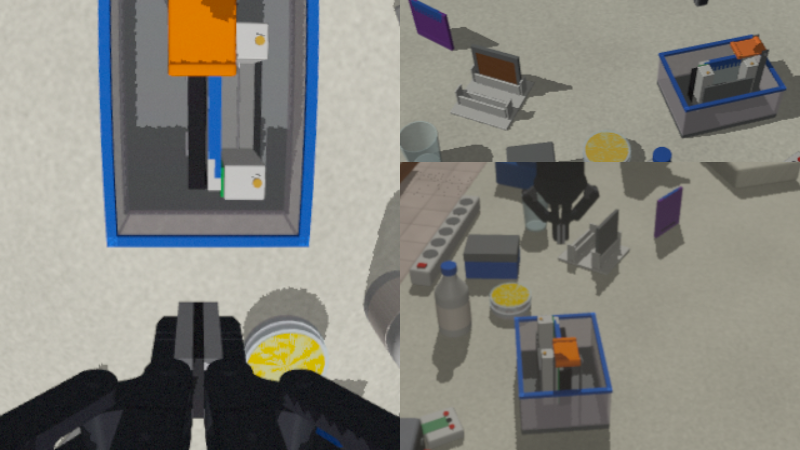

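```bash
python3 - <<'E'
from h import *
W=cam("wrist")
for v,z in((112,.135),(121,.128)): print((T.inv().apply(onz(W,322,v,z)-np.append(o,0))*1e3).round(1))
from plant import sign_off
print(sign_off())
E
```

```text
[  0.3  29.4 135. ]
[  0.4  22.8 128. ]
the job is handed in; nothing more can be done
None
```

The fresh cassette is in the slot with its comb facing the core, the orange lever is closed over it, and the job is handed in. It took about 21 s of robot time. The sign-off gives no verdict, so this rests on my own checks.

- **Finding the slot:** I touched the core's strips lightly with the cassette (about 5 N). The module was shifted by about +9 mm.
- **Seating:** The cassette went past the spring pads with 5–10 N of push. The last reading before release was 11.6 N, as the seat's resistance built up. Its underside worked out at about 24.5 mm, against 25 mm for home. The picture after release shows it flat against both strips, with its top about level with the uprights.
- **Sideways force:** While passing the pads, the sideways force rose to about 9 N, so I eased off towards the frame. By the final press it was under 5 N.
- **Lever:** It stopped at z = 134.4 mm with 4.4 N, against 135 mm for closed. Rough readings of its free end in the last picture gave y = 23–29 mm, against about 24 mm expected for a closed lever. They were taken on different edges, so I relied on the stop.
- **Everything else:** In the last pictures the spent cassette, the purple look-alike and the bystanders in view look unmoved, but I judged that by eye. The robot was touching nothing when I handed in.

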